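# Open the clinical-waste box by its treadle

### The job

The used swab is about to go into the yellow clinical-waste box on the table. Press the yellow box's hand pedal on its pad, all the way down to its stop so that the lid swings wide open, keep it fully down for at least one second, then let go so that the pedal springs back up and the lid closes. Do not press the pedal of the blue paper-waste box beside it.

Things in the scene. Friction and masses are not known exactly. Their poses are not given: they have to be found in the camera images.
- yellow_pad: Yellow black-ribbed pad, 56 x 66 x 10 mm, at the free end of the yellow box's pedal: press here, straight down. Origin: centre of its top face, moving with the pedal: 84 mm above the table at rest, 46 mm at the stop and there 4 mm further from the box. x runs along the pedal towards the box, y across it, z out of the top. Pad's free end: 0.2 rad up at rest, 0.16 rad down at the stop.
- yellow_pedal (a joint): Yellow box's pedal: 0 rad at rest (lid closed), grows as pressed, 0.36 at the stop (lid open 1.3 rad). Sprung: 6 N at the pad starts it, 9 N holds it at the stop. Hinge 55 mm above the table, level, 105 mm from the pad's origin; box front 15 mm beyond. Box: 170 deep, 180 wide, 110 mm tall, fixed; lid hinged at its far edge swings up, away from the pedal.
- blue_pad: Blue pad of the blue box's pedal, not to be pressed; box, pedal, sizes, origin and axes otherwise the same as the yellow one's. The boxes may stand either way round, left or right.
- blue_pedal (a joint): Angle of the blue box's pedal: 0 at rest, 0.36 rad at its stop; it is to stay at rest.

How it is judged:
On the way:
1. the gripper holds the yellow box's pad down at the stop (pedal past 0.31 rad of 0.36) for one second (value of joint yellow_pedal above 0.31 rad and contact force between the fingers and yellow_pad above 0.5 N), for 1 s.
At the end, for the whole second after the job is handed in: The yellow box's pedal, after being held at its stop, is let go and back up (below 0.05 rad), so its lid is closed; the blue box's pedal is up too (below 0.05 rad) (value of joint each of yellow_pedal, blue_pedal below 0.05 rad); the robot touches nothing.
It fails at once if the blue box's pedal is pressed (more than 0.08 rad) (value of joint blue_pedal above 0.08 rad).
It also fails if it takes over 32 s, if anything falls off the work surface, if the arm or the gripper's body presses on something with over 40 N, if the wrist force passes 120 N, or if a joint passes its speed limit or range.

### The arm

A 6-joint arm with a two-finger parallel gripper is mounted at the origin on the work surface. World frame = base frame: x ahead of the robot, y to its left, z up, the work surface at z = 0. Lengths are in m, angles in rad, forces in N, time in s.
With the tool pointing down it reaches from about 0.4 to 0.825 m from the base axis. Payload 7 kg.
Tool frame: the origin (TCP) lies midway between the tips of the shut fingers; the grasp point (between the pads) lies 19 mm behind it; z points along the fingers, x is the direction in which the jaws open and shut, and the axes are right-handed (so a half turn about z gives the same grasp; the last joint's range is limited). The gripper opens to 88 mm and grips with 3 to 60 N. Pads are 19 mm wide; open, the fingers measure 130 mm over their backs; the gripper's body (78 mm by 193 mm) begins 47 mm behind the grasp point.
Start: joints at [1.547, 0.359, 0.012, 0, -1.224, -0.288], TCP at [0.207, 0.642, 0.227] pointing down, gripper open.
Joint ranges: [-3.07, 3.07], [-1.43, 2.12], [-1.02, 1.25], [-3.03, 1.67], [-3.05, -0], [-3.03, 3.03]. Speed limits (rad/s): [2.39, 2.39, 3.01, 3.14, 3.14, 3.14].

### API

Orientations are given as a unit quaternion [w, x, y, z].
In Python, from rig import * gives the robot as it stands.
- The arm moves only by the tool drive_tool, never from a script. Its argument "motion" is a list of rows, each an object of numbers: "tx", "ty", "tz": the shift along the tool's x, y, z in cm; "spin": the turn about the tool's z in degrees; "fingers": the closure, from 0 (fully open) to 1 (shut). A call has 1 to 12 rows; each row shifts and turns the pose as measured when the row begins, along the tool's axes as they then stand; what a row does not reach is not made up. A row lasts 1/10 s, in which the tool goes at most 50 mm and 8.59 degrees, less where a joint would pass 70% of its speed; a pose out of reach is approached as far as the arm can. A call is refused whole if a number of a shift passes 5 or a number of a turn 8.59, either way. A call with a gripper value outside its range is refused whole. The fingers move at their own pace and stop on an object; the grip force is fixed at half the most. Time passes only in rows, so rows that do not move let the fingers close. It gives the time, the measured TCP pose, the force and the opening at its end, in the units of the state.
- get_obs(): the state, without advancing time (a new reading comes with each control period).
- read_camera(name): name is "side" or "top"; returns the picture (420x560x3 uint8, red, green, blue); there is no depth.
- camera_model(name): a dict with "fovy" (degrees; the focal length in pixels is half the picture's height over the tangent of half this angle, whatever the lens; pixels are square), "cx", "cy" (the principal point, pixels), "view" (4x4, takes a point from world to camera coordinates). Camera axes: x right, y up, looking along -z (the intrinsics and any distortion apply to the point x, -y, -z); pixel columns grow to the right and rows downward; lengths in m; the calibration is good to about 2 mm. A picture is of the moment at which its call begins. camera_model takes no time and is no camera call.
- job_done(): hands the job in, once; it reports no verdict.
The state is a dict: "clock": time; "joint_positions": joint angles; "dq": joint speeds; "tau": joint torques, N m; "ee_pos": TCP position; "tcp_rot": TCP orientation; "wrist_force": force on the tool from outside, world axes, zero at the start; "wrist_torque": the same for the moment, N m; "opening": finger opening in m.
Only numpy, scipy, OpenCV 4.12 (cv2) and the standard library are available. Lean on these libraries where they do the work, as an engineer would, in place of code of your own. Each camera call takes 0.05 s, during which the arm holds its last target.

## Working session

There is one attempt and no reset: what is moved stays moved. The work goes in short steps, Python scripts to look and compute and a tool call to move; the robot and the scene stay as the last step left them, time stands still between calls to the robot, and variables do not carry over. Pictures are saved under pics/ and viewed, and the job is handed in when it is done.

Besides the shell and the picture viewer there is one more tool, called as a command line: name --argument value ..., lists and objects as JSON in quotes. drive_tool: Moves the arm, as the interface text tells. Its arguments: {"type":"object","properties":{"motion":{"type":"array"}},"required":["motion"]}

```bash
mkdir -p pics; python3 - <<'E'
from rig import *
import cv2
for n in("top","side"):
    im=read_camera(n); cv2.imwrite(f"pics/{n}0.png",im[:,:,::-1]); m=camera_model(n); print(n,m)
o=get_obs(); print({k:o[k] for k in("clock","ee_pos","tcp_rot","wrist_force","opening")})
E
```

```text
top {'fovy': 44.73727155257549, 'cx': 280.484910267646, 'cy': 203.54559214289702, 'view': array([[ 0.02938882, -0.99950895, -0.01086991, -0.0367812 ],
       [ 0.99722739,  0.0285745 ,  0.06870971, -0.57023136],
       [-0.06836537, -0.01285907,  0.99757748, -1.26558252],
       [ 0.        ,  0.        ,  0.        ,  1.        ]])}
side {'fovy': 44.62825621985647, 'cx': 274.163368125345, 'cy': 209.72881739064098, 'view': array([[-0.95869695, -0.28431044, -0.00822965,  0.52333009],
       [ 0.20474797, -0.70991741,  0.67386611, -0.2277318 ],
       [-0.19742954,  0.64434838,  0.73880765, -1.0763456 ],
       [ 0.        ,  0.        ,  0.        ,  1.        ]])}
{'clock': 0.1, 'ee_pos': array([0.20697884, 0.64199325, 0.22569131]), 'tcp_rot': array([-5.87929809e-04, -5.88701603e-01,  8.08350041e-01, -5.37103011e-04]), 'wrist_force': array([ 0.57696638, -0.53354754,  0.64246429]), 'opening': 0.08742607662987453}
```

View pics/top0.png

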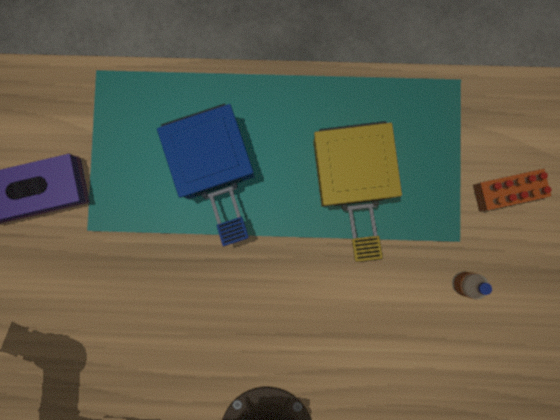

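View pics/side0.png

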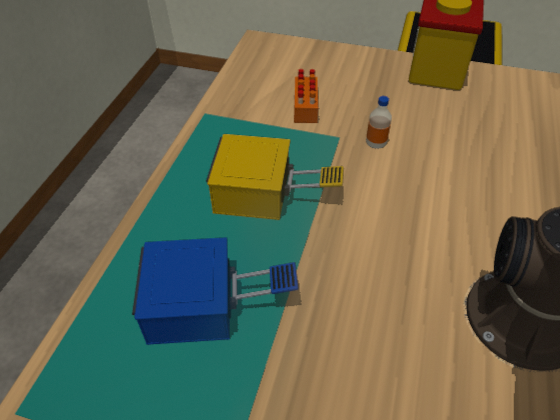

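The top view shows the yellow pad at about (367,249) and the blue pad at about (232,232). In the side view, yellow is at (332,176) and blue at (284,278). Next I'll measure them.

```bash
cat > h.py <<'E'
import numpy as np, cv2
from rig import camera_model
def ray(n,u,v):
    m=camera_model(n); f=210/np.tan(np.radians(m["fovy"]/2)); V=m["view"]; R=V[:3,:3]
    d=R.T@np.array([(u-m["cx"])/f,-(v-m["cy"])/f,-1]); return -R.T@V[:3,3],d
def onz(n,u,v,z):
    c,d=ray(n,u,v); return c+d*(z-c[2])/d[2]
def tri(a,b):
    A=[];B=[]
    for n,p in(("top",a),("side",b)):
        c,d=ray(n,*p); d=d/np.linalg.norm(d); P=np.eye(3)-np.outer(d,d); A.append(P);B.append(P@c)
    return np.linalg.lstsq(np.vstack(A),np.hstack(B),rcond=None)[0]
def proj(n,p):
    m=camera_model(n); f=210/np.tan(np.radians(m["fovy"]/2)); q=m["view"]@np.append(p,1)
    return np.array([m["cx"]+f*q[0]/-q[2], m["cy"]-f*q[1]/-q[2]])
E
python3 - <<'E'
from h import *
for n,(x0,y0,x1,y1) in {"top":(335,195,400,275),"side":(280,155,355,205)}.items():
    im=cv2.imread(f"pics/{n}0.png")
    s=5 if n=="top" else 8
    cv2.imwrite(f"pics/{n}0z.png",cv2.resize(im[y0:y1,x0:x1],None,fx=s*1.4,fy=s*1.4,interpolation=cv2.INTER_CUBIC))
    hsv=cv2.cvtColor(im,cv2.COLOR_BGR2HSV); 
    k=(hsv[...,0]>22)&(hsv[...,0]<33)&(hsv[...,1]>170)
    M=np.zeros_like(k); 
    if n=="top": M[233:268,348:390]=1
    else: M[160:195,316:352]=1
    k=(k&M).astype(np.uint8); k=cv2.morphologyEx(k,cv2.MORPH_CLOSE,np.ones((5,5)))
    nb,L,S,C=cv2.connectedComponentsWithStats(k); i=1+S[1:,4].argmax()
    print(n,S[i],C[i]); r=cv2.minAreaRect(np.argwhere(L==i)[:,::-1].astype(np.float32)); print(r,cv2.boxPoints(r))
    print(onz(n,*r[0],.084))
E
```

```text
top [354 239  16  17  53] [357.47169811 244.54716981]
((358.25, 244.25), (10.60660171508789, 19.79899024963379), 45.0) [[347.5 247.5]
 [361.5 233.5]
 [369.  241. ]
 [355.  255. ]]
[ 0.47508939 -0.20847218  0.084     ]
side [320 166  23  21 422] [331.28909953 176.35545024]
((331.0, 176.0), (20.0, 22.0), 90.0) [[320. 166.]
 [342. 166.]
 [342. 186.]
 [320. 186.]]
[ 0.46636098 -0.22259625  0.084     ]
```

```bash
ls pics
```

```text
side0.png
side0z.png
top0.png
top0z.png
```

View pics/top0z.png

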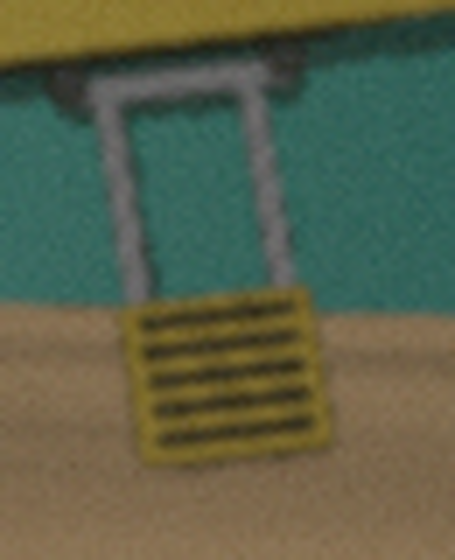

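View pics/side0z.png

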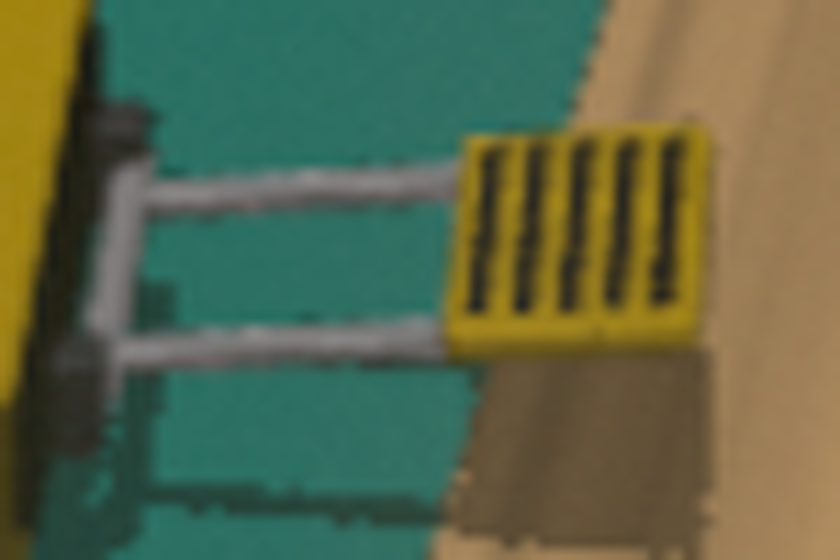

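```bash
python3 - <<'E'
from h import *
T=np.array([(124,304),(308,288),(332,445),(145,464)])/7+[335,195]-.43
S=np.array([(465,135),(712,125),(700,338),(447,345)])/11.2+[280,155]-.45
print(T.mean(0),S.mean(0))
t,s=T.mean(0),S.mean(0)
print("onz",onz("top",*t,.084),onz("side",*s,.084),"tri",tri(t,s))
# top: A=boxleft(y+),B=boxright,C=freeright,D=freeleft ; side: box is left; y- is up
# side: 0=box,up ;1=free,up;2=free,down;3=box,down
for a,b in((0,3),(1,0),(2,1),(3,2)): print(tri(T[a],S[b]))
# distortion check: table-mounted robot TCP?
z=[.084+.0056,.084+.0056,.084+.0056,.084+.0056]
p=[onz("top",*T[i],.084+(-.0056 if i<2 else .0056)) for i in range(4)]
ax=(p[0]+p[1]-p[2]-p[3])/2; print("ax",ax,np.linalg.norm(ax),np.arctan2(ax[1],ax[0]),"w",np.linalg.norm(p[0]-p[1]),np.linalg.norm(p[3]-p[2]))
q=[(96,90),(262,76)]
h=sum(onz("top",*(np.array(a)/7+[335,195]-.43),.058) for a in q)/2; print("hinge",h, h-onz("top",*t,.084))
E
```

```text
[367.03428571 248.17714286] [331.425      175.59910714]
onz [ 0.46641593 -0.22944761  0.084     ] [ 0.46566356 -0.22426478  0.084     ] tri [ 0.46643482 -0.23035025  0.07817812]
[ 0.48891418 -0.19581185  0.07126721]
[ 0.49776923 -0.25752546  0.07599029]
[ 0.4444832  -0.26472491  0.08624533]
[ 0.43515044 -0.20259598  0.08167881]
ax [ 0.05314353  0.00678796 -0.0112    ] 0.05473345089263523 0.12704087284752408 w 0.06293851249781875 0.06327907850128647
hinge [ 0.56693811 -0.21499672  0.058     ] [ 0.10052218  0.01445089 -0.026     ]
```

drive_tool --motion '[{"tx":1.5,"ty":-1.5,"fingers":1},{"tx":3,"ty":-3.1,"fingers":1},{"tx":3,"ty":-3.1,"fingers":1},{"tx":3,"ty":-3.1,"fingers":1},{"tx":3,"ty":-3.1,"fingers":1},{"tx":3,"ty":-3.1,"fingers":1},{"tx":3,"ty":-3.1,"fingers":1},{"tx":3,"ty":-3.1,"fingers":1},{"tx":3,"ty":-3.1,"fingers":1},{"tx":3,"ty":-3.1,"fingers":1},{"tx":3,"ty":-3.1,"fingers":1},{"tx":2,"ty":-2,"fingers":1}]'

```text
invalid input
```

drive_tool --motion '[{"tx":1.5,"ty":-1.5,"tz":0,"spin":0,"fingers":1},{"tx":3,"ty":-3.1,"tz":0,"spin":0,"fingers":1},{"tx":3,"ty":-3.1,"tz":0,"spin":0,"fingers":1},{"tx":3,"ty":-3.1,"tz":0,"spin":0,"fingers":1},{"tx":3,"ty":-3.1,"tz":0,"spin":0,"fingers":1},{"tx":3,"ty":-3.1,"tz":0,"spin":0,"fingers":1}]'

```text
clock: 0.7
ee_pos: [0.3184, 0.4284, 0.2213]
tcp_rot: [-0.003, -0.591, 0.807, -0.003]
wrist_force: [0.5, 1.1, -0.1]
opening: 0.0451
```

drive_tool --motion '[{"tx":3,"ty":-3.3,"tz":-0.2,"spin":0,"fingers":1},{"tx":3,"ty":-3.3,"tz":-0.2,"spin":0,"fingers":1},{"tx":3,"ty":-3.3,"tz":-0.2,"spin":0,"fingers":1},{"tx":3,"ty":-3.3,"tz":-0.2,"spin":0,"fingers":1},{"tx":3,"ty":-3.3,"tz":-0.2,"spin":0,"fingers":1},{"tx":4,"ty":-1,"tz":0,"spin":0,"fingers":1},{"tx":4,"ty":-1,"tz":0,"spin":0,"fingers":1},{"tx":4,"ty":-1,"tz":0,"spin":0,"fingers":1},{"tx":4,"ty":-1,"tz":0,"spin":0,"fingers":1},{"tx":4,"ty":-1,"tz":0,"spin":0,"fingers":1}]'

```text
clock: 1.7
ee_pos: [0.4197, 0.0119, 0.2334]
tcp_rot: [-0.005, -0.591, 0.806, -0.003]
wrist_force: [1.5, -1.3, 0.7]
opening: 0.0003
```

drive_tool --motion '[{"tx":0,"ty":0,"tz":0,"spin":-6.4,"fingers":1},{"tx":0,"ty":0,"tz":0,"spin":-6.4,"fingers":1},{"tx":0,"ty":0,"tz":0,"spin":-6.4,"fingers":1},{"tx":0,"ty":0,"tz":0,"spin":-6.4,"fingers":1},{"tx":0,"ty":0,"tz":0,"spin":0,"fingers":1}]'

```text
clock: 2.2
ee_pos: [0.4169, 0.0054, 0.2328]
tcp_rot: [0.006, 0.758, -0.653, 0.001]
wrist_force: [-0.4, 0.4, -0.1]
opening: 0.0004
```

```bash
cat > d.py <<'E'
from h import *
from rig import *
from scipy.spatial.transform import Rotation as Ro
import sys
o=get_obs(); q=o["tcp_rot"]; R=Ro.from_quat([q[1],q[2],q[3],q[0]]).as_matrix()
tgt=np.array([float(a) for a in sys.argv[1:4]])
print(o["clock"],o["ee_pos"],"xang",np.degrees(np.arctan2(R[1,0],R[0,0])),"z",R[:,2],"d cm",100*R.T@(tgt-o["ee_pos"]),o["joint_positions"],o["wrist_force"])
E
python3 d.py .466 -.228 .15
```

```text
2.2 [0.41688273 0.00541932 0.2327851 ] xang -81.46746483066686 z [-0.00572376 -0.01038853 -0.99992966] d cm [23.733257   -1.45529469  8.49230213] [ 0.49757329 -0.08544245 -0.50447333  0.00697215 -1.16176279  1.21930496] [-0.44395637  0.35563887 -0.10436971]
```

drive_tool --motion '[{"tx":3.4,"ty":-0.2,"tz":0,"spin":0,"fingers":1},{"tx":3.4,"ty":-0.2,"tz":0,"spin":0,"fingers":1},{"tx":3.4,"ty":-0.2,"tz":0,"spin":0,"fingers":1},{"tx":3.4,"ty":-0.2,"tz":0,"spin":0,"fingers":1},{"tx":3.4,"ty":-0.2,"tz":0,"spin":0,"fingers":1},{"tx":3.4,"ty":-0.2,"tz":0,"spin":0,"fingers":1},{"tx":3.3,"ty":-0.2,"tz":0,"spin":0,"fingers":1},{"tx":0,"ty":0,"tz":0,"spin":0,"fingers":1}]'

```text
clock: 3.0
ee_pos: [0.4655, -0.2345, 0.2339]
tcp_rot: [0.006, 0.75, -0.661, 0.001]
wrist_force: [-0.1, 0.5, 0.4]
opening: 0.0004
```

```bash
python3 d.py .466 -.228 .11
```

```text
3.0 [ 0.46550917 -0.2345149   0.23387335] xang -82.76194439953186 z [-0.00633784 -0.00940577 -0.99993568] d cm [-0.7457861  -0.22328923 12.38009909] [-0.0821422   0.10055137 -0.31549891  0.01079067 -1.16031238  1.77490093] [-0.06575605  0.47387727  0.39436829]
```

drive_tool --motion '[{"tx":-0.3,"ty":0,"tz":2.5,"spin":0,"fingers":1},{"tx":-0.3,"ty":0,"tz":2.5,"spin":0,"fingers":1},{"tx":-0.1,"ty":0,"tz":2.5,"spin":0,"fingers":1},{"tx":0,"ty":0,"tz":2.5,"spin":0,"fingers":1},{"tx":0,"ty":0,"tz":1.5,"spin":0,"fingers":1},{"tx":0,"ty":0,"tz":0,"spin":0,"fingers":1}]'

```text
clock: 3.6
ee_pos: [0.4632, -0.2277, 0.1145]
tcp_rot: [0.006, 0.743, -0.669, 0.0]
wrist_force: [-0.3, 0.5, 0.3]
opening: 0.0005
```

```bash
python3 d.py .466 -.228 .084; python3 - <<'E'
from rig import *
import cv2
a=read_camera("top")[190:290,320:440,::-1]; b=read_camera("side")[110:210,270:390,::-1]
import numpy as np
cv2.imwrite("pics/near.png",cv2.resize(np.hstack([a,b]),None,fx=3.3,fy=3.3,interpolation=cv2.INTER_CUBIC))
E
```

```text
3.6 [ 0.46315052 -0.22770228  0.11445411] xang -84.01051374622682 z [-0.00672307 -0.00881896 -0.99993851] d cm [ 0.03476592 -0.30344618  3.04357024] [-0.06887709  0.20528766 -0.49021931  0.01200158 -0.88142519  1.73651689] [-0.26670573  0.4884763   0.2933176 ]
```

View pics/near.png

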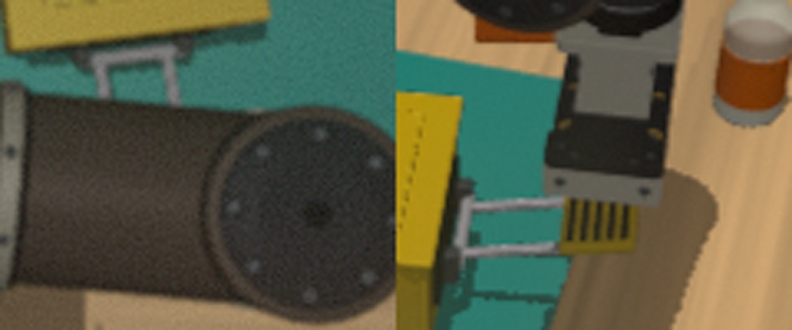

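drive_tool --motion '[{"tx":0,"ty":0,"tz":1.2,"spin":0,"fingers":1},{"tx":0,"ty":0,"tz":1.2,"spin":0,"fingers":1},{"tx":0,"ty":0,"tz":0.8,"spin":0,"fingers":1},{"tx":0,"ty":0,"tz":0.8,"spin":0,"fingers":1}]'

```text
clock: 4.1
ee_pos: [0.4669, -0.2287, 0.0779]
tcp_rot: [0.003, 0.743, -0.669, 0.005]
wrist_force: [-4.7, -1.3, 8.1]
opening: 0.0002
```

drive_tool --motion '[{"tx":0,"ty":0,"tz":1,"spin":0,"fingers":1},{"tx":0,"ty":0,"tz":1,"spin":0,"fingers":1}]'

```text
clock: 4.3
ee_pos: [0.4651, -0.2292, 0.0575]
tcp_rot: [0.004, 0.743, -0.669, 0.004]
wrist_force: [-2.8, 2.7, 9.1]
opening: 0.0004
```

drive_tool --motion '[{"tx":0,"ty":0,"tz":0.7,"spin":0,"fingers":1},{"tx":0,"ty":0,"tz":0.5,"spin":0,"fingers":1}]'

```text
clock: 4.5
ee_pos: [0.4656, -0.2294, 0.0459]
tcp_rot: [0.004, 0.743, -0.669, 0.004]
wrist_force: [-12.6, 12.2, 50.9]
opening: 0.0005
```

drive_tool --motion '[{"tx":0,"ty":0,"tz":0.3,"spin":0,"fingers":1}]'

```text
clock: 4.6
ee_pos: [0.4657, -0.2294, 0.0456]
tcp_rot: [0.005, 0.744, -0.668, 0.004]
wrist_force: [-18.7, 15.6, 59.8]
opening: -0.0001
```

drive_tool --motion '[{"tx":0,"ty":0,"tz":0.1,"spin":0,"fingers":1},{"tx":0,"ty":0,"tz":0.1,"spin":0,"fingers":1},{"tx":0,"ty":0,"tz":0.1,"spin":0,"fingers":1}]'

```text
clock: 4.9
ee_pos: [0.4654, -0.2292, 0.0474]
tcp_rot: [0.004, 0.744, -0.668, 0.005]
wrist_force: [-3.8, 2.4, 11.6]
opening: 0.0004
```

```bash
python3 - <<'E'
from rig import *
import cv2
cv2.imwrite("pics/press.png",read_camera("side")[...,::-1])
E
```

```text
(no output)
```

View pics/press.png

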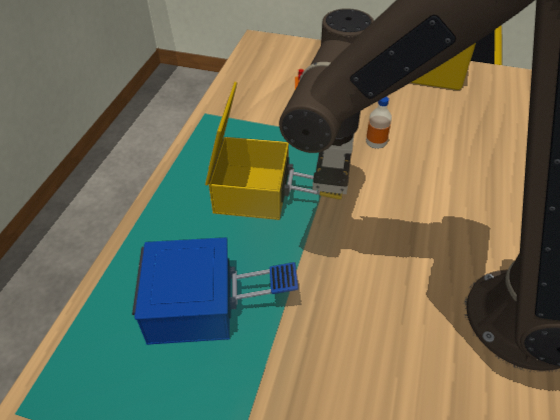

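The lid is wide open and the blue pedal is untouched. I'll hold firmly for about 2 s.

drive_tool --motion '[{"tx":0,"ty":0,"tz":0.25,"spin":0,"fingers":1},{"tx":0,"ty":0,"tz":0.25,"spin":0,"fingers":1},{"tx":0,"ty":0,"tz":0.25,"spin":0,"fingers":1}]'

```text
clock: 5.25
ee_pos: [0.4656, -0.2294, 0.0463]
tcp_rot: [0.004, 0.745, -0.667, 0.007]
wrist_force: [-12.1, 10.8, 37.2]
opening: 0.0009
```

drive_tool --motion '[{"tx":0,"ty":0,"tz":0.25,"spin":0,"fingers":1},{"tx":0,"ty":0,"tz":0.25,"spin":0,"fingers":1},{"tx":0,"ty":0,"tz":0.25,"spin":0,"fingers":1},{"tx":0,"ty":0,"tz":0.25,"spin":0,"fingers":1},{"tx":0,"ty":0,"tz":0.25,"spin":0,"fingers":1},{"tx":0,"ty":0,"tz":0.25,"spin":0,"fingers":1},{"tx":0,"ty":0,"tz":0.25,"spin":0,"fingers":1},{"tx":0,"ty":0,"tz":0.25,"spin":0,"fingers":1}]'

```text
clock: 6.05
ee_pos: [0.4657, -0.2294, 0.0464]
tcp_rot: [0.004, 0.747, -0.664, 0.011]
wrist_force: [-10.8, 9.4, 34.9]
opening: 0.0
```

drive_tool --motion '[{"tx":0,"ty":0,"tz":0.25,"spin":0,"fingers":1},{"tx":0,"ty":0,"tz":0.25,"spin":0,"fingers":1},{"tx":0,"ty":0,"tz":0.25,"spin":0,"fingers":1},{"tx":0,"ty":0,"tz":0.25,"spin":0,"fingers":1},{"tx":0,"ty":0,"tz":0.25,"spin":0,"fingers":1},{"tx":0,"ty":0,"tz":0.25,"spin":0,"fingers":1},{"tx":0,"ty":0,"tz":0.25,"spin":0,"fingers":1},{"tx":0,"ty":0,"tz":0.25,"spin":0,"fingers":1}]'

```text
clock: 6.85
ee_pos: [0.4657, -0.2294, 0.0463]
tcp_rot: [0.003, 0.749, -0.662, 0.015]
wrist_force: [-11.4, 9.3, 35.2]
opening: 0.0004
```

Held at the stop for about 2 s. Next I'll release it straight up.

drive_tool --motion '[{"tx":0,"ty":0,"tz":-1,"spin":0,"fingers":1},{"tx":0,"ty":0,"tz":-1.2,"spin":0,"fingers":1},{"tx":0,"ty":0,"tz":-1.5,"spin":0,"fingers":1},{"tx":0,"ty":0,"tz":-2,"spin":0,"fingers":1},{"tx":0,"ty":0,"tz":-2.5,"spin":0,"fingers":1},{"tx":0,"ty":0,"tz":-2.5,"spin":0,"fingers":1},{"tx":0,"ty":0,"tz":-2.5,"spin":0,"fingers":1},{"tx":0,"ty":0,"tz":-2,"spin":0,"fingers":1},{"tx":0,"ty":0,"tz":0,"spin":0,"fingers":1},{"tx":0,"ty":0,"tz":0,"spin":0,"fingers":1},{"tx":0,"ty":0,"tz":0,"spin":0,"fingers":1},{"tx":0,"ty":0,"tz":0,"spin":0,"fingers":1}]'

```text
clock: 8.05
ee_pos: [0.465, -0.2258, 0.2039]
tcp_rot: [0.001, 0.749, -0.662, 0.019]
wrist_force: [0.8, 0.6, 0.6]
opening: 0.0007
```

```bash
python3 - <<'E'
from rig import *
import cv2
cv2.imwrite("pics/rel.png",read_camera("side")[...,::-1])
E
```

```text
(no output)
```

View pics/rel.png

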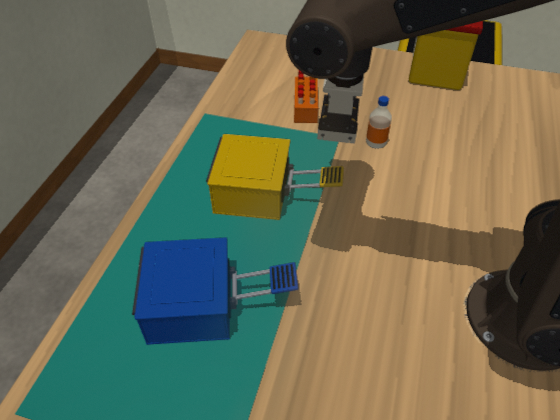

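The yellow lid is closed and its pad is back at about (331,176), where it started. The blue pad is unmoved at (284,278), and the gripper is clear above.

```bash
python3 -c "
from rig import *
print(job_done())"
```

```text
the job is handed in; nothing more can be done
None
```

I pressed the yellow box's pedal down to its stop with the closed fingers, held it there for about 2 s, then lifted straight off. I handed the job in right after the last picture at about 8 s of the 32 s allowed; no verdict is reported.

- **Press:** The fingertips stopped at a height of 46 mm, which is where the pad sits at its stop. The wrist's vertical force was about 35 N through the steady hold, with a brief peak of about 60 N on first contact. The picture taken during the press showed the lid wide open.
- **Release:** The last picture shows the yellow lid closed and its pad back at its starting position. The blue pedal has not moved. The gripper is clear at a height of 0.20 m, and the wrist force is about zero.
- **Disagreements:** The two cameras disagreed by about 5 mm on where the pad is sideways, and triangulating its height gave 78 mm against the stated 84 mm. Neither mattered for a pad this size. The pedal angles were not read directly; I judged them from fingertip height, force and pictures.

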